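# Stand the spacer pillars in their rows by length

### The arm

A 6-joint arm with a two-finger parallel gripper is mounted at the origin on the work surface. World frame = base frame: x ahead of the robot, y to its left, z up, the work surface at z = 0. Lengths are in m, angles in rad, forces in N, time in s.
With the tool pointing down it reaches from about 0.375 to 0.975 m from the base axis. Payload 3.8 kg.
Tool frame: the origin (TCP) lies at the very end of the fingers, on their centre line; the grasp point (between the pads) lies 19 mm behind it; z points along the fingers, y is the line along which they close (so a half turn about z gives the same grasp; the last joint's range is limited). The gripper opens to 85 mm and grips with 20 to 120 N. Pads are 22 mm wide; open, the fingers measure 114 mm over their backs; the gripper's body (76 mm by 85 mm) begins 54 mm behind the grasp point. The pads swing forward as they close: fully open they stand 13 mm farther back than shut.
Start: joints at [1.156, 0.264, 1.604, -0, 1.274, -0.037], TCP at [0.249, 0.627, 0.231] pointing down, gripper open.
Joint ranges: [-2.63, 2.63], [-0.94, 2.18], [0.31, 2.57], [-1.31, 4.45], [0, 2.66], [-2.55, 2.55]. Speed limits (rad/s): [2.57, 2.57, 3.14, 3.14, 3.14, 3.14].

### API

Orientations are given as a rotation vector (axis times angle).
In Python, from bench import readout, eyes, job_done gives the robot as it stands. The module is installed in compiled form; this text tells all that it offers.
- The arm moves only by the shell command python3 -m creep 'ROWS' [OPENING] [FORCE]. ROWS is JSON, a list of rows, each a list of 2 entries, a list of its own where there are three numbers: the shift along the tool's x, y, z scaled (see below), then the turn about the tool's z scaled (see below). A call has 1 to 12 rows; each row is the pose to reach, as a shift and turn from the pose commanded when the call began, along the tool's axes at that moment; what a row does not reach only later rows make up. The controller multiplies each number of a shift by 10 cm and each number of a turn by 0.5 rad. A row lasts 1/10 s, in which the tool goes at most 50 mm and 8.59 degrees, less where a joint would pass 70% of its speed; a pose out of reach is approached as far as the arm can. A call with a number of a shift or a turn outside -1 to 1 is refused whole. A call with a gripper value outside its range is refused whole. OPENING is the opening, from 0 (shut) to 1 (fully open), set as the call begins (- or left out, the last holds). The fingers move at their own pace and stop on an object; FORCE is the grip in N (left out, the last holds). Time passes only in rows, so rows that repeat a pose let the fingers close. It gives the time, the measured TCP pose, the force, the opening and the grip force at its end, in the units of the state.
- readout.read_state(): the state, without advancing time (a new reading comes with each control period).
- eyes.get_image(name): name is "scene" or "top" or "wrist"; returns (picture, depth): 400x640x3 uint8, blue, green, red; 400x640 float32, m along the optical axis (not along the pixel's ray), 0 where there is no reading.
- eyes.camera_model(name): a dict with "intrinsics" (3x3 intrinsics, pixels), "T" (4x4, takes a point from camera to world coordinates). Camera axes: x right, y down, z forward; pixel columns grow to the right and rows downward; lengths in m; the calibration is good to about 2 mm. The wrist camera is an equidistant fisheye: a pixel r from the principal point sees the ray r / f radians off the axis. A picture is of the moment at which its call begins: read the wrist's pose just before it. camera_model takes no time and is no camera call; for the wrist camera it gives the pose at the moment of the call.
- job_done(): hands the job in; it is judged then, once.
The state is a dict: "time_s": time; "qpos": joint angles; "joint_vel": joint speeds; "joint_torque": joint torques, N m; "eef_pos": TCP position; "orientation": TCP orientation; "ft_force": force on the tool from outside, world axes, zero at the start; "wrist_torque": the same for the moment, N m; "opening": finger opening in m; "grasp_force": force on a finger pad.
Only numpy, scipy, OpenCV 4.12 (cv2) and the standard library are available. Lean on these libraries where they do the work, as an engineer would, in place of code of your own. Each camera call takes 0.05 s, during which the arm holds its last target. There are 200 camera calls.

### The job

The three spacer pillars lying on the bench belong in the sorting tray: stand each one upright on the floor of the lane whose bolted-down sample pillar has the same length, in line with the sample. Set them down, do not drop them or let them topple, and leave the multimeter, the screwdriver and the small fan where they are.

Things in the scene. Friction and masses are not known exactly. Their poses are not given: they have to be found in the camera images.
- pillar_a: loose aluminium spacer pillar, a square bar 24 x 24 mm and 82 mm long, tapped hole in each end, both ends alike. Lies flat on the bench at the start. Origin at the middle of the bar (half its length from each end); its x axis runs along its length.
- pillar_b: loose aluminium spacer pillar, a square bar 24 x 24 mm and 82 mm long, tapped hole in each end, both ends alike. Lies flat on the bench at the start. Origin at the middle of the bar (half its length from each end); its x axis runs along its length.
- pillar_c: loose aluminium spacer pillar, a square bar 24 x 24 mm and 58 mm long, tapped hole in each end, both ends alike. Lies flat on the bench at the start. Origin at the middle of the bar (half its length from each end); its x axis runs along its length.
- sample_long: sample pillar, 24 x 24 mm and 82 mm tall (plus a 5 mm bolt head on top), fixed upright at the left end of the lane meant for 82 mm pillars; either lane may be the one. Origin at the centre of its foot, on the lane floor; z up, x along the lane pointing left, away from its free part, y across it towards the robot. The free floor runs from x = -12 to -180 mm, 20 mm to either side (y).
- sample_short: sample pillar, 24 x 24 mm and 58 mm tall (plus a 5 mm bolt head on top), fixed upright at the left end of the lane meant for 58 mm pillars; either lane may be the one. Origin at the centre of its foot, on the lane floor; z up, x along the lane pointing left, away from its free part, y across it towards the robot. The free floor runs from x = -12 to -180 mm, 20 mm to either side (y).
- tray: fixed grey and black plastic sorting tray, 210 mm (x) by 160 mm (y), 12 mm tall, with two straight lanes along x, 40 mm wide, their centre lines at y = +40 and -40 mm. Lane floor 6 mm above the bench, between rails 6 mm taller than the floor. Origin at the centre of its underside; x points to the left, to the end where the samples stand (x = 80 mm), y towards the robot.
- multimeter: orange and black multimeter lying on its back, 150 x 78 x 34 mm, 45 mm tall at its dial; origin at the centre of its underside, x along its length. To be left alone.
- screwdriver: red-handled screwdriver, 200 mm long, lying on the bench, x along its length. To be left alone.
- fan: small square cooling fan, black, 40 x 40 x 12 mm, lying flat; origin at the centre of its underside. To be left alone.
Mind the look-alikes: they are no part of the job. What is shaped like the pillar_c but red is not meant. Leave any red look-alike of the pillar_a alone.

How it is judged:
By the outcome, as a careful person would: the job done as asked, in the order asked, and still so for the second after the job is handed in, with the robot touching nothing.
It also fails if it takes over 72 s, if anything falls off the work surface, if the arm or the gripper's body presses on something with over 40 N, if the wrist force passes 120 N, or if a joint passes its speed limit or range.

## Working session

There is one attempt and no reset: what is moved stays moved. The work goes in short steps, Python scripts to look and compute and a shell command to move; the robot and the scene stay as the last step left them, time stands still between calls to the robot, and variables do not carry over. Pictures are saved under pics/ and viewed, at most 10 in all, crops included, and the job is handed in when it is done.

```bash
mkdir -p pics; ls; cat > h.py <<'E'
import numpy as np, cv2
from bench import readout, eyes
from scipy.spatial.transform import Rotation as R
def snap(n):
    m=eyes.camera_model(n); p,d=eyes.get_image(n); return p,d,np.array(m["intrinsics"]),np.array(m["T"])
def pts(d,K,T):
    v,u=np.indices(d.shape); 
    P=np.stack([(u-K[0,2])/K[0,0]*d,(v-K[1,2])/K[1,1]*d,d,np.ones_like(d)],-1)
    return (P@T.T)[...,:3]
E
python3 - <<'E'
from h import *
s=readout.read_state(); print(s)
for n in("scene","top","wrist"):
    p,d,K,T=snap(n); cv2.imwrite(f"pics/{n}0.png",p); np.savez(f"{n}0.npz",p=p,d=d,K=K,T=T); print(n,K.round(1).tolist(),T.round(3).tolist())
E
```

```text
pics
{'time_s': 0.0, 'qpos': array([ 1.15610708e+00,  2.64776541e-01,  1.60539296e+00, -8.57067616e-06,
        1.27367371e+00, -3.68799801e-02]), 'joint_vel': array([-1.56216490e-03,  5.86009592e-04, -5.54149919e-05,  1.74771066e-04,
       -1.09046006e-03,  4.38475241e-04]), 'joint_torque': array([-3.63095724e-04, -5.15112376e+01, -3.67313576e+01, -2.88174906e-04,
        1.30411561e-02, -2.49151458e-05]), 'eef_pos': array([0.24869407, 0.6267283 , 0.22993601]), 'orientation': array([-0.58984073, -3.0852172 ,  0.00344778]), 'ft_force': array([ 0.45301121,  0.33061233, -0.41129761]), 'wrist_torque': array([-0.01686337, -0.00476133,  0.01691089]), 'grasp_force': 0.0, 'opening': 0.08543214361260978}
scene [[371.0, 0.0, 313.4], [0.0, 371.0, 193.9], [0.0, 0.0, 1.0]] [[-0.446, 0.781, -0.437, 1.011], [0.895, 0.391, -0.214, 0.102], [0.004, -0.486, -0.874, 0.926], [0.0, 0.0, 0.0, 1.0]]
top [[478.8, 0.0, 317.9], [0.0, 478.8, 195.4], [0.0, 0.0, 1.0]] [[-0.029, -0.998, 0.058, 0.457], [-1.0, 0.029, 0.0, -0.105], [-0.002, -0.058, -0.998, 1.568], [0.0, 0.0, 0.0, 1.0]]
wrist [[309.7, 0.0, 314.7], [0.0, 309.7, 200.0], [0.0, 0.0, 1.0]] [[0.368, 0.891, 0.266, 0.181], [0.93, -0.352, -0.107, 0.654], [-0.002, 0.286, -0.958, 0.373], [0.0, 0.0, 0.0, 1.0]]
```

View pics/scene0.png

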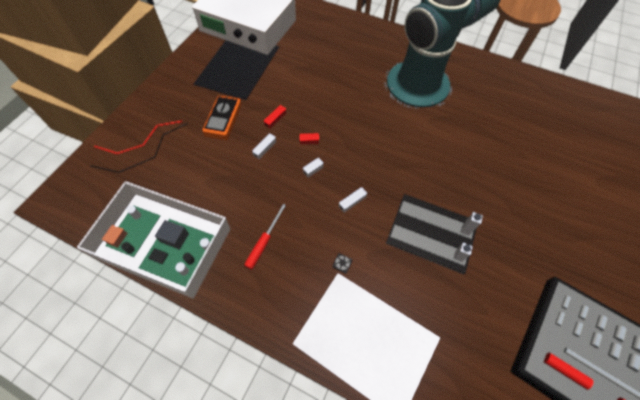

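View pics/top0.png

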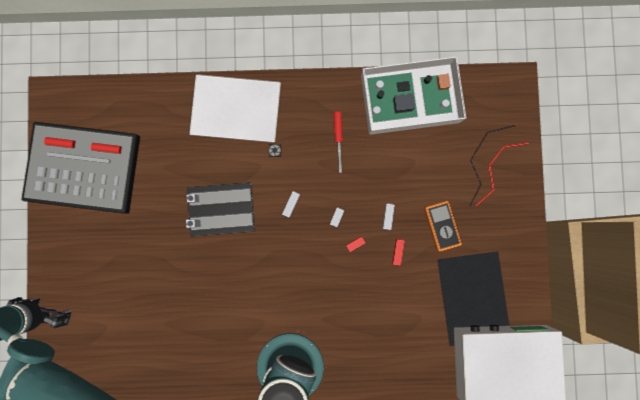

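The top view shows white pillars at (291,204), (337,217) and (389,216), red look-alikes at (356,244) and (399,252), and the tray at (220,209) with samples at (192,198) and (193,222). In the scene view the pillars are at (353,199), (313,166) and (264,146), and the samples at (475,222) and (464,250). Measuring next.

```bash
cat >> h.py <<'E'
def find(n,p,d,K,T,lo=.012,hi=.05,amin=20):
    P=pts(d,K,T); hsv=cv2.cvtColor(p,cv2.COLOR_BGR2HSV)
    m=((d>0)&(P[...,2]>lo)&(P[...,2]<hi)&(hsv[...,1]<60)&(hsv[...,2]>130)&(P[...,0]>.3)&(P[...,0]<.65)&(abs(P[...,1])<.5)).astype(np.uint8)
    k,l,st,c=cv2.connectedComponentsWithStats(m)
    for i in range(1,k):
        if st[i,4]<amin: continue
        q=P[l==i]; z=np.percentile(q[:,2],80)
        t=q[q[:,2]>z-.006]
        r=cv2.minAreaRect((t[:,:2]*1000).astype(np.float32))
        print(n,c[i].round(1),st[i,4],"z80 %.4f zmed %.4f"%(z,np.median(q[:,2])),"rect c",np.round(r[0],1),"s",np.round(r[1],1),"a %.1f"%r[2])
E
python3 - <<'E'
from h import *
for n in("top","scene"):
    f=np.load(n+"0.npz"); a=[f[k] for k in("p","d","K","T")]
    find(n,*a); print("tall"); find(n,*a,lo=.05,hi=.12,amin=8)
    P=pts(*a[1:])
    # bench level & tray
    m=(P[...,0]>.35)&(P[...,0]<.5)&(abs(P[...,1]+.25)<.2); print("bench",np.median(P[m][:,2]))
for n,b in(("top",(170,170,420,270)),("scene",(230,120,500,280))):
    p=np.load(n+"0.npz")["p"]; x0,y0,x1,y1=b
    cv2.imwrite(f"pics/{n}c.png",cv2.resize(p[y0:y1,x0:x1],None,fx=2.9,fy=2.9,interpolation=cv2.INTER_CUBIC))
E
```

```text
top [290.2 204. ] 191 z80 0.0273 zmed 0.0243 rect c [521.1 -14.4] s [23.9 79.4] a 63.7
top [388.1 216.4] 186 z80 0.0274 zmed 0.0239 rect c [ 472.  -327.8] s [24.8 81.6] a 79.8
top [437.3 214. ] 134 z80 0.0400 zmed 0.0374 rect c [ 473.7 -485. ] s [40.7 38.1] a 14.4
top [336.2 216.9] 133 z80 0.0274 zmed 0.0238 rect c [ 475.3 -161.5] s [23.6 56.8] a 65.4
top [441.8 231.7] 33 z80 0.0437 zmed 0.0415 rect c [ 417.2 -493.7] s [10.1 31.7] a 87.6
tall
top [190.9 197.5] 41 z80 0.0672 zmed 0.0649 rect c [548.4 296.5] s [22.9 24.1] a 11.2
top [190.1 223.5] 47 z80 0.0911 zmed 0.0887 rect c [467.1 292.9] s [21.9 25.1] a 0.5
bench 0.0016392224548449352
scene [218.2 123.5] 49 z80 0.0388 zmed 0.0377 rect c [ 475.  -487.2] s [26.8 29.7] a 9.1
scene [263.8 144.2] 195 z80 0.0250 zmed 0.0233 rect c [ 472.1 -329.7] s [25.  83.3] a 78.7
scene [312.6 165.7] 157 z80 0.0252 zmed 0.0237 rect c [ 475.9 -162.9] s [24.4 57.2] a 64.7
scene [352.7 198. ] 253 z80 0.0252 zmed 0.0237 rect c [521.7 -16.6] s [25.2 82.2] a 64.0
tall
scene [475.2 218.1] 53 z80 0.0894 zmed 0.0881 rect c [471.1 290.7] s [26.1 21. ] a 80.0
scene [464.3 249.1] 54 z80 0.0658 zmed 0.0640 rect c [549. 295.] s [24.7 23.2] a 5.7
bench 0.00035765144679988925
```

View pics/topc.png

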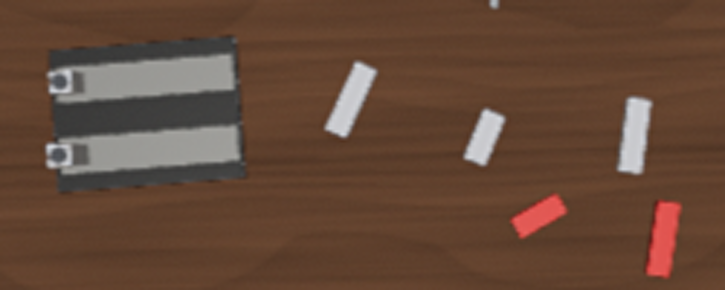

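```bash
cat >> h.py <<'E'
def plan(x,y,z,yaw=None):
    """world target, yaw deg of tool y -> shift/100mm in tool axes and turn/0.5rad"""
    s=readout.read_state(); r=R.from_rotvec(s["orientation"]).as_matrix()
    d=r.T@(np.array([x,y,z])-s["eef_pos"]); a=np.degrees(np.arctan2(r[1,1],r[0,1]))
    print("t %.2f"%s["time_s"],"tcp",s["eef_pos"].round(4),"yaw %.2f"%a,"tilt %.2f"%np.degrees(np.arccos(-r[2,2])),"F",s["ft_force"].round(1),"op %.4f gf %.1f"%(s["opening"],s["grasp_force"]))
    print("shift",(d/.1).round(3).tolist(),"turn",None if yaw is None else round(np.radians(((a-yaw)+90)%180-90)/.5,3))
E
python3 - <<'E'
from h import *
for n,th in(("top",.012),("scene",.012)):
    f=np.load(n+"0.npz"); p,d,K,T=[f[k] for k in("p","d","K","T")]
    P=pts(d,K,T); hsv=cv2.cvtColor(p,cv2.COLOR_BGR2HSV)
    # lane floors: grey pixels intersected with plane z=.006
    v,u=np.indices(d.shape); ray=np.stack([(u-K[0,2])/K[0,0],(v-K[1,2])/K[1,1],np.ones(d.shape)],-1)@T[:3,:3].T
    Q=T[:3,3]+ray*((.006-T[2,3])/ray[...,2])[...,None]
    m=((hsv[...,1]<50)&(hsv[...,2]>85)&(Q[...,0]>.4)&(Q[...,0]<.62)&(Q[...,1]>.08)&(Q[...,1]<.265)&(d>0)).astype(np.uint8)
    k,l,st,c=cv2.connectedComponentsWithStats(m)
    for i in range(1,k):
        if st[i,4]<100: continue
        q=Q[l==i]
        # per-y-slab midline
        ys=np.arange(.10,.23,.01); mid=[(lambda w:(w.min()+w.max())/2)(q[abs(q[:,1]-y)<.005][:,0]) if (abs(q[:,1]-y)<.005).sum()>5 else np.nan for y in ys]
        ok=~np.isnan(mid); co=np.polyfit(ys[ok],np.array(mid)[ok],1)
        print(n,st[i],"floor depth z %.4f"%np.median(P[l==i][:,2]),"mid x at y=.17 %.4f slope deg %.2f"%(np.polyval(co,.17),np.degrees(np.arctan(co[0]))),"y range",q[:,1].min().round(3),q[:,1].max().round(3))
plan(.5618,-.0353,.08,63.8)
E
```

```text
top [205 188  47  17 610] floor depth z 0.0068 mid x at y=.17 0.5550 slope deg -3.06 y range 0.114 0.265
top [206 213  47  16 618] floor depth z 0.0073 mid x at y=.17 0.4739 slope deg -1.59 y range 0.112 0.263
scene [400 201  57  31 722] floor depth z 0.0062 mid x at y=.17 0.4735 slope deg -2.46 y range 0.111 0.265
scene [391 225  58  33 795] floor depth z 0.0063 mid x at y=.17 0.5541 slope deg -2.79 y range 0.115 0.265
t 0.15 tcp [0.2488 0.6269 0.2302] yaw 68.35 tilt 0.10 F [ 0.2 -0.5  0.6] op 0.0854 gf 0.0
shift [-5.352, -4.997, 1.51] turn 0.159
```

```bash
for i in 1; do
python3 -m creep '[[[-0.5,-0.5,0],0],[[-1,-1,0],0],[[-1,-1,0],0],[[-1,-1,0],0]]' 0.55 20
python3 -m creep '[[[-0.5,-0.5,0],0],[[-1,-1,0],0],[[-1,-1,0],0],[[-1,-1,0],0]]'
python3 -m creep '[[[-0.5,-0.5,0],0],[[-1,-1,0],0],[[-1,-1,0],0],[[-1,-1,0],0]]'
python3 -m creep '[[[-0.5,-0.5,0],0],[[-1,-1,0],0],[[-1,-1,0],0],[[-1,-1,0],0]]'
python3 -m creep '[[[-0.5,-0.5,0.5],0],[[-1,-1,1],0],[[-1,-1,1],0],[[-1,-1,1],0],[[-1,-1,1],0]]'
done; python3 -c "
from h import *; plan(.5618,-.0353,.05,63.8)"
```

```text
time_s: 0.55
eef_pos: [0.3063, 0.4932, 0.2307]
orientation: [0.595, 3.084, -0.005]
ft_force: [0.3, -0.1, -1.2]
opening: 0.047
grasp_force: 0.0
time_s: 0.95
eef_pos: [0.3623, 0.3645, 0.2311]
orientation: [0.596, 3.084, -0.002]
ft_force: [-0.7, -0.3, 0.3]
opening: 0.047
grasp_force: 0.0
time_s: 1.35
eef_pos: [0.4187, 0.2355, 0.2314]
orientation: [0.596, 3.083, -0.001]
ft_force: [-1.2, 1.3, -0.6]
opening: 0.0465
grasp_force: 0.0
time_s: 1.75
eef_pos: [0.4752, 0.1061, 0.2315]
orientation: [0.596, 3.083, -0.001]
ft_force: [-0.1, 0.5, -0.0]
opening: 0.047
grasp_force: 0.0
time_s: 2.25
eef_pos: [0.5285, -0.0214, 0.1283]
orientation: [-0.592, -3.08, -0.0]
ft_force: [-0.5, 1.0, 0.6]
opening: 0.0471
grasp_force: 0.0
t 2.25 tcp [ 0.5285 -0.0214  0.1283] yaw 68.25 tilt 0.28 F [-0.5  1.   0.6] op 0.0471 gf 0.0
shift [-0.364, -0.005, 0.782] turn 0.155
```

```bash

python3 -m creep '[[[-0.2,0,0.3],0.1],[[-0.36,0,0.6],0.155],[[-0.36,0,0.78],0.155],[[-0.36,0,0.78],0.155],[[-0.36,0,0.78],0.155]]' >/dev/null; python3 -c "
from h import *; plan(.5609,-.035,.012,63.8)
p,d,K,T=snap('wrist'); cv2.imwrite('pics/w1.png',p)"
```

```text
t 2.75 tcp [ 0.563  -0.0331  0.0538] yaw 64.00 tilt 0.04 F [-0.8 -1.   0.5] op 0.0465 gf 0.0
shift [0.01, -0.027, 0.418] turn 0.007
```

View pics/w1.png

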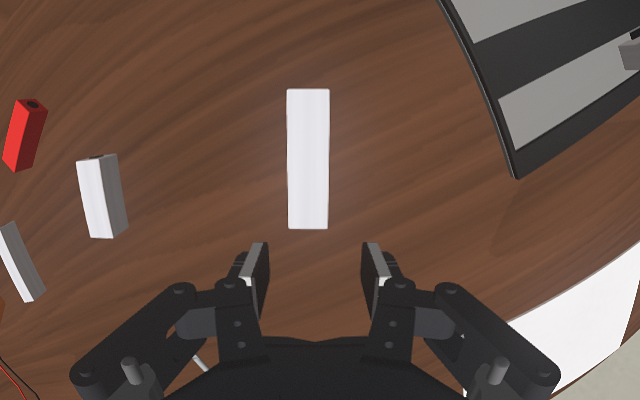

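The wrist view shows the bar lined up (cols 287–329, near end at row 228) between the pads at cols 262 and 368. Next: descend, grip lightly at the end, lift.

```bash

python3 -m creep '[[[0,-0.03,0.2],0],[[0,-0.03,0.42],0],[[0,-0.03,0.42],0],[[0,-0.03,0.42],0]]' >/dev/null
python3 -m creep '[[[0,0,0],0],[[0,0,0],0],[[0,0,0],0],[[0,0,0],0],[[0,0,0],0]]' 0 20
python3 -m creep '[[[0,0,-0.1],0],[[0,0,-0.2],0],[[0,0,-0.3],0],[[0,0,-0.4],0],[[0,0,-0.4],0],[[0,0,-0.4],0]]'
python3 -c "
from h import *; p,d,K,T=snap('wrist'); cv2.imwrite('pics/w2.png',p)"
```

```text
time_s: 3.7
eef_pos: [0.5631, -0.0378, 0.0132]
orientation: [0.709, 3.058, 0.001]
ft_force: [-0.7, 0.2, 6.4]
opening: 0.0232
grasp_force: 19.9
time_s: 4.3
eef_pos: [0.5617, -0.0378, 0.0518]
orientation: [0.709, 3.06, 0.0]
ft_force: [-0.1, 0.4, -1.6]
opening: 0.0229
grasp_force: 19.7
```

View pics/w2.png

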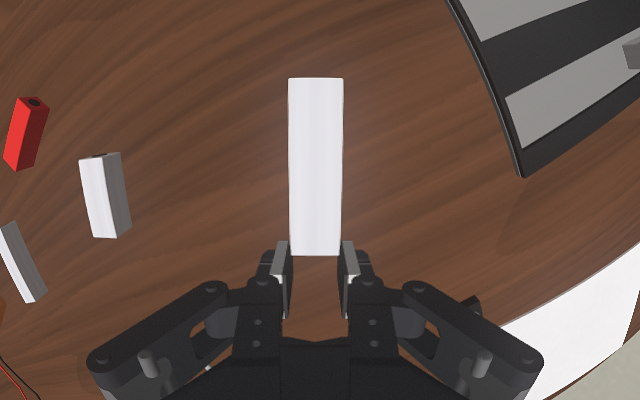

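```bash
cat >> h.py <<'E'
def wpts(d,K,T):
    v,u=np.indices(d.shape); x=(u-K[0,2])/K[0,0]; y=(v-K[1,2])/K[1,1]; r=np.hypot(x,y)+1e-9; t=np.tan(np.minimum(r,1.5))/r
    P=np.stack([x*t*d,y*t*d,d,np.ones_like(d)],-1); return (P@T.T)[...,:3]
def droop(save=None):
    """height profile of the white bar's face seen by the wrist camera, against tool x"""
    s=readout.read_state(); p,d,K,T=snap("wrist"); P=wpts(d,K,T)
    if save: cv2.imwrite(save,p)
    q=(P-s["eef_pos"])@R.from_rotvec(s["orientation"]).as_matrix()
    hsv=cv2.cvtColor(p,cv2.COLOR_BGR2HSV)
    m=(d>0)&(hsv[...,1]<50)&(hsv[...,2]>120)&(abs(q[...,1])<.010)&(q[...,0]>-.03)&(q[...,0]<.12)
    x,z=q[m][:,0],P[m][:,2]
    if m.sum()<30: print("few",m.sum()); return
    c=np.polyfit(x,z,1); print("n",m.sum(),"x %.3f..%.3f"%(np.percentile(x,1),np.percentile(x,99)),"z %.3f..%.3f"%(np.percentile(z,1),np.percentile(z,99)),"pitch %.1f"%np.degrees(np.arctan(c[0])))
E
python3 -c "
from h import *; droop()"
python3 -m creep '[[[0,0,0.2],0],[[0,0,0.2],0],[[0,0,0.2],0]]' 0.265 | tail -3
python3 -m creep '[[[0,0,0],0],[[0,0,0],0]]' 0.27 | tail -3
python3 -c "
from h import *; droop();plan(0,0,0)"
```

```text
n 8016 x 0.008..0.087 z 0.059..0.063 pitch -1.4
ft_force: [0.4, -0.9, -0.8]
opening: 0.0232
grasp_force: 19.8
ft_force: [0.1, -0.1, -0.4]
opening: 0.0232
grasp_force: 16.5
n 8045 x 0.008..0.087 z 0.039..0.044 pitch -1.6
t 4.95 tcp [ 0.562  -0.0378  0.0319] yaw 63.92 tilt 0.06 F [-1.  -0.2 -1.1] op 0.0230 gf 16.5
shift [5.214, -2.132, 0.313] turn None
```

```bash

python3 -m creep '[[[0,0,0],0],[[0,0,0],0]]' 0.273 | tail -2
python3 -c "
from h import *; droop()"
python3 -m creep '[[[0,0,0],0],[[0,0,0],0]]' 0.276 | tail -2
python3 -c "
from h import *; droop()"
python3 -m creep '[[[0,0,0],0],[[0,0,0],0]]' 0.279 | tail -2
python3 -c "
from h import *; droop()"
```

```text
opening: 0.0236
grasp_force: 12.0
n 8043 x 0.008..0.087 z 0.039..0.044 pitch -1.6
opening: 0.0234
grasp_force: 7.5
n 8055 x 0.008..0.087 z 0.039..0.043 pitch -1.6
opening: 0.0235
grasp_force: 3.0
n 7241 x 0.008..0.086 z 0.023..0.043 pitch -12.0
```

```bash

python3 -m creep '[[[0,0,-0.05],0],[[0,0,-0.1],0],[[0,0,-0.15],0],[[0,0,-0.2],0],[[0,0,-0.25],0],[[0,0,-0.3],0],[[0,0,-0.3],0]]' | tail -3
python3 -c "
from h import *; droop()"
python3 -m creep '[[[0,0,-0.05],0],[[0,0,-0.1],0],[[0,0,-0.15],0],[[0,0,-0.2],0],[[0,0,-0.25],0],[[0,0,-0.3],0],[[0,0,-0.3],0]]' | tail -3
python3 -c "
from h import *; droop('pics/w3.png')"
```

```text
ft_force: [0.8, -0.2, -0.1]
opening: 0.0243
grasp_force: 3.0
n 5412 x -0.002..0.070 z 0.019..0.072 pitch -39.6
ft_force: [-0.4, 0.9, -1.6]
opening: 0.0243
grasp_force: 2.9
n 3885 x -0.008..0.040 z 0.026..0.100 pitch -58.2
```

View pics/w3.png

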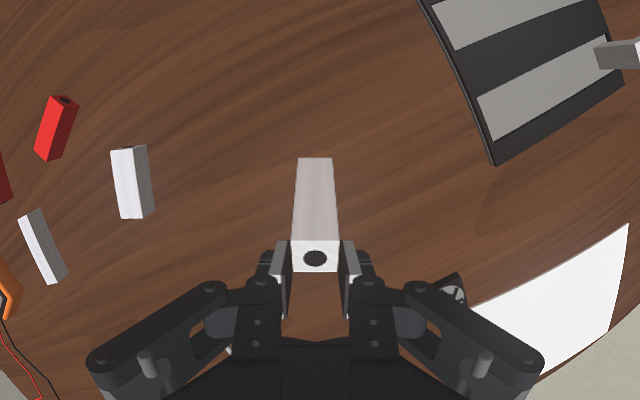

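The bar hangs about 60° down from horizontal between the pads, with its end hole at (315,258). I'll ease the grip slightly so it swings further.

```bash

python3 -m creep '[[[0,0,0],0],[[0,0,0],0],[[0,0,0],0]]' 0.2797 | tail -2
python3 -c "
from h import *; droop()"
python3 -m creep '[[[0,0,0],0],[[0,0,0],0],[[0,0,0],0]]' 0.2801 | tail -2
python3 -c "
from h import *; droop()"
```

```text
opening: 0.0237
grasp_force: 1.9
n 3866 x -0.008..0.040 z 0.024..0.098 pitch -58.5
opening: 0.0242
grasp_force: 1.2
n 3050 x -0.010..0.022 z 0.019..0.096 pitch -61.5
```

```bash
cat >> h.py <<'E'
def tilt(save=None):
    s=readout.read_state(); p,d,K,T=snap("wrist"); P=wpts(d,K,T)
    if save: cv2.imwrite(save,p)
    q=(P-s["eef_pos"])@R.from_rotvec(s["orientation"]).as_matrix(); hsv=cv2.cvtColor(p,cv2.COLOR_BGR2HSV)
    m=(d>0)&(hsv[...,1]<50)&(hsv[...,2]>90)&(abs(q[...,1])<.009)&(q[...,0]>-.03)&(q[...,0]<.08)&(P[...,2]>.012)
    x,z=q[m][:,0],P[m][:,2]; zt=np.percentile(z,99); f=(z<zt-.015)
    t=z>zt-.008
    print("ztop %.4f top x %.3f..%.3f"%(zt,x[t].min(),x[t].max()))
    if f.sum()>20:
        c=np.polyfit(z[f],x[f],1); print("from vertical %.1f deg, face x at top %.4f, zmin %.3f n %d"%(-np.degrees(np.arctan(c[0])),np.polyval(c,zt),z.min(),f.sum()))
    print("t %.2f z %.4f"%(s["time_s"],s["eef_pos"][2]),"F",s["ft_force"].round(1))
E
python3 -c "
from h import *; tilt()"
python3 -m creep '[[[0,0,0.03],0],[[0,0,0.06],0],[[0,0,0.09],0],[[0,0,0.09],0]]' | tail -3
python3 -c "
from h import *; tilt()"
```

```text
ztop 0.0961 top x -0.011..0.015
from vertical 6.6 deg, face x at top 0.0130, zmin 0.014 n 1255
t 7.90 z 0.0913 F [ 0.  -0.4 -1.7]
ft_force: [0.8, -0.3, -1.3]
opening: 0.0235
grasp_force: 1.2
ztop 0.0863 top x -0.010..0.015
from vertical 6.5 deg, face x at top 0.0131, zmin 0.012 n 1147
t 8.35 z 0.0815 F [ 0.8 -0.3 -1.3]
```

```bash

python3 -m creep '[[[0,0,0.03],0],[[0,0,0.06],0],[[0,0,0.09],0],[[0,0,0.1],0],[[0,0,0.1],0]]' | tail -3
python3 -c "
from h import *; tilt()"

```

```text
ft_force: [0.0, 0.3, 2.9]
opening: 0.0239
grasp_force: 2.5
ztop 0.0850 top x -0.009..0.016
from vertical 5.6 deg, face x at top 0.0141, zmin 0.012 n 1237
t 8.90 z 0.0725 F [0.  0.3 2.9]
```

```bash

python3 -m creep '[[[0.03,0,0.02],0],[[0.06,0,0.04],0],[[0.06,0,0.06],0],[[0.06,0,0.06],0]]' | tail -3
python3 -c "
from h import *; tilt()"
python3 -m creep '[[[0,0,0],0],[[0,0,0],0],[[0,0,0],0]]' 0.30 | tail -2
python3 -c "
from h import *; tilt()"

```

```text
ft_force: [-0.8, 0.3, 2.5]
opening: 0.0238
grasp_force: 3.0
ztop 0.0837 top x -0.008..0.016
from vertical -0.0 deg, face x at top 0.0154, zmin 0.013 n 1035
t 9.35 z 0.0659 F [-0.8  0.3  2.5]
opening: 0.0256
grasp_force: 0.0
ztop 0.0838 top x -0.008..0.016
from vertical -0.1 deg, face x at top 0.0155, zmin 0.013 n 1043
t 9.70 z 0.0657 F [ 0.3  0.1 -0.4]
```

```bash

python3 -m creep '[[[0.035,0,0],0],[[0.035,0,0.1],0],[[0.035,0,0.25],0],[[0.035,0,0.35],0],[[0.035,0,0.35],0]]' 0.4 | tail -3
python3 -m creep '[[[0,0,0],0],[[0,0,0],0],[[0,0,0],0],[[0,0,0],0]]' 0 30 | tail -2
python3 -m creep '[[[0,0,-0.15],0],[[0,0,-0.4],0],[[0,0,-0.8],0],[[0,0,-0.8],0],[[0,0,-0.8],0]]' | tail -6
python3 -c "
from h import *; tilt(); plan(.4717,.215,.11,92.5)"

```

```text
ft_force: [-1.1, -0.7, 0.6]
opening: 0.0343
grasp_force: 0.0
opening: 0.0239
grasp_force: 34.0
time_s: 11.15
eef_pos: [0.5546, -0.0337, 0.114]
orientation: [0.708, 3.056, 0.001]
ft_force: [-0.1, -0.4, -1.5]
opening: 0.0234
grasp_force: 34.2
ztop 0.1678 top x -0.011..0.013
from vertical -0.1 deg, face x at top 0.0114, zmin 0.085 n 2255
t 11.15 z 0.1140 F [-0.1 -0.4 -1.5]
t 11.20 tcp [ 0.5531 -0.0336  0.1122] yaw 63.92 tilt 0.08 F [ 0.3  0.  -0.9] op 0.0234 gf 34.2
shift [1.824, 1.875, 0.021] turn -0.998
```

```bash

python3 -m creep '[[[0.3,0.3,0],-0.25],[[0.65,0.65,0],-0.5],[[0.9,0.93,0],-0.75],[[0.9,0.93,0],-0.998],[[0.9,0.93,0],-0.998],[[0.9,0.93,0],-0.998]]' | tail -2
python3 -c "
from h import *; plan(.4717,.215,.06,92.5)"

```

```text
opening: 0.0237
grasp_force: 34.1
t 11.80 tcp [0.5121 0.0893 0.1102] yaw 92.35 tilt 0.12 F [ 0.2 -0.6 -1.2] op 0.0237 gf 34.1
shift [0.351, 1.273, 0.502] turn -0.005
```

```bash

python3 -m creep '[[[0.15,0.35,0],0],[[0.35,0.7,0],0],[[0.35,1,0],0],[[0.35,1,0],0]]' | tail -2
python3 -m creep '[[[0,0.27,0.2],0],[[0,0.27,0.4],0],[[0,0.27,0.5],0],[[0,0.27,0.5],0],[[0,0.27,0.5],0]]' | tail -2
python3 -c "
from h import *; plan(.4717,.215,.033,92.5); tilt('pics/w4.png')"

```

```text
opening: 0.0236
grasp_force: 34.0
opening: 0.024
grasp_force: 34.1
t 12.70 tcp [0.4727 0.2139 0.0612] yaw 92.39 tilt 0.04 F [ 1.   0.6 -0.2] op 0.0240 gf 34.1
shift [0.01, 0.012, 0.282] turn -0.004
ztop 0.1153 top x -0.011..0.012
from vertical -0.1 deg, face x at top 0.0113, zmin 0.033 n 2282
t 12.70 z 0.0612 F [ 1.   0.6 -0.2]
```

View pics/w4.png

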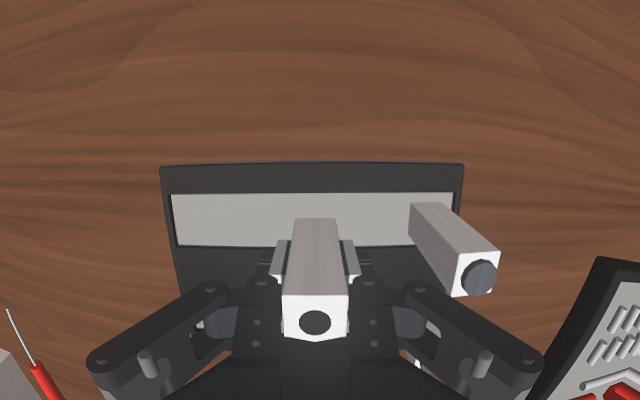

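The pillar at (315,300) hangs over the near (long) lane, in line with the sample at (478,275). Lowering it.

```bash

python3 -m creep '[[[0.01,0,0.1],0],[[0.01,0,0.18],0],[[0.01,0,0.23],0],[[0.01,0,0.25],0],[[0.01,0,0.26],0],[[0.01,0,0.26],0]]' | tail -6
python3 -m creep '[[[0,0,0.01],0],[[0,0,0.02],0],[[0,0,0.02],0]]' | tail -6
python3 -c "
from h import *; tilt()"

```

```text
time_s: 13.35
eef_pos: [0.4707, 0.2145, 0.0359]
orientation: [0.069, -3.139, 0.002]
ft_force: [-4.0, -2.7, 8.0]
opening: 0.0236
grasp_force: 35.2
time_s: 13.65
eef_pos: [0.4709, 0.2146, 0.0359]
orientation: [0.069, -3.139, 0.002]
ft_force: [-9.0, -4.1, 22.6]
opening: 0.0236
grasp_force: 37.2
ztop 0.0898 top x -0.011..0.012
from vertical 0.7 deg, face x at top 0.0110, zmin 0.012 n 2229
t 13.65 z 0.0359 F [-9.  -4.1 22.6]
```

```bash

python3 -m creep '[[[0,0,-0.02],0],[[0,0,-0.02],0]]' | tail -3
python3 -m creep '[[[0,0,0],0],[[0,0,0],0],[[0,0,0],0]]' 0.30 | tail -3
python3 -m creep '[[[0,0,0],0],[[0,0,0],0]]' 0.45 | tail -2
python3 -m creep '[[[0,0,-0.1],0],[[0,0,-0.4],0],[[0,0,-0.9],0],[[0,0,-0.9],0],[[0,0,-0.9],0]]' | tail -6
python3 -c "
from h import *; tilt('pics/w5.png'); p,d,K,T=snap('top'); find('top',p,d,K,T,lo=.05,hi=.12,amin=8); find('top',p,d,K,T); plan(.4756+.9*.033,-.1622-.44*.033,.06,65)"

```

```text
ft_force: [0.1, -0.2, 4.5]
opening: 0.0236
grasp_force: 34.9
ft_force: [0.3, -0.4, 1.1]
opening: 0.0249
grasp_force: 0.0
opening: 0.0384
grasp_force: 0.0
time_s: 14.9
eef_pos: [0.4733, 0.2155, 0.1281]
orientation: [-0.069, 3.136, 0.003]
ft_force: [-0.6, -0.7, 0.1]
opening: 0.0384
grasp_force: 0.0
ztop 0.0899 top x -0.011..0.013
from vertical 2.5 deg, face x at top 0.0112, zmin 0.012 n 541
t 14.90 z 0.1281 F [-0.6 -0.7  0.1]
top [388.1 216.3] 188 z80 0.0267 zmed 0.0241 rect c [ 472.1 -328.4] s [23.9 81.1] a 80.6
top [437.3 214.1] 131 z80 0.0405 zmed 0.0375 rect c [ 473.8 -485.3] s [40.7 36.8] a 13.7
top [336.2 216.9] 132 z80 0.0270 zmed 0.0244 rect c [ 474.8 -161.3] s [23.5 57.6] a 65.1
top [441.8 231.8] 32 z80 0.0459 zmed 0.0409 rect c [ 418.6 -492.7] s [28.6 10.4] a 1.1
t 15.00 tcp [0.4709 0.2146 0.1249] yaw 92.51 tilt 0.05 F [-0.6 -0.1  0.5] op 0.0380 gf 0.0
shift [-0.174, -3.924, 0.65] turn 0.96
```

View pics/w5.png

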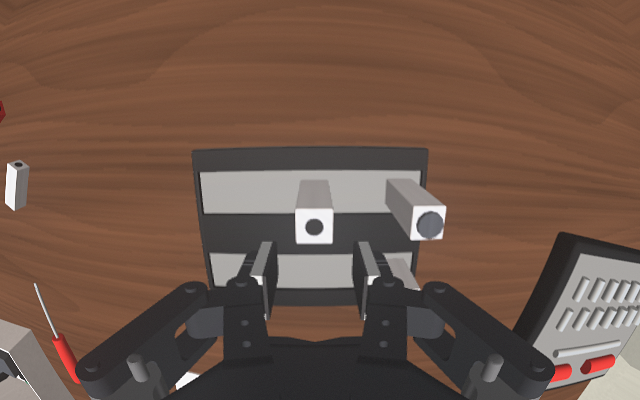

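L1 stands upright in the near lane, hole at (314,227), clear of the sample. Next the 58 mm pillar.

```bash

python3 -m creep '[[[-0.02,-0.5,0],0],[[-0.04,-1,0],0],[[-0.04,-1,0],0]]' 0.55 | tail -1
python3 -m creep '[[[-0.02,-0.5,0],0],[[-0.04,-1,0],0],[[-0.04,-1,0],0]]' | tail -1
python3 -m creep '[[[-0.02,-0.5,0],0],[[-0.04,-1,0],0],[[-0.04,-1,0],0]]' | tail -1
python3 -m creep '[[[-0.02,-0.5,0.3],0.25],[[-0.05,-0.92,0.6],0.5],[[-0.05,-0.92,0.65],0.75],[[-0.05,-0.92,0.65],0.96],[[-0.05,-0.92,0.65],0.96],[[-0.05,-0.92,0.65],0.96]]' | tail -1
python3 -c "
from h import *; plan(.5051,-.1757,.012,65)"

```

```text
grasp_force: 0.0
grasp_force: 0.0
grasp_force: 0.0
grasp_force: 0.0
t 16.50 tcp [ 0.5053 -0.1746  0.0596] yaw 65.19 tilt 0.10 F [ 0.6  0.6 -0.4] op 0.0470 gf 0.0
shift [-0.003, -0.011, 0.476] turn 0.007
```

```bash

python3 -m creep '[[[0,-0.01,0.25],0],[[0,-0.01,0.47],0],[[0,-0.01,0.47],0],[[0,-0.01,0.47],0]]' | tail -6
python3 -m creep '[[[0,0,0],0],[[0,0,0],0],[[0,0,0],0],[[0,0,0],0],[[0,0,0],0]]' 0 20 | tail -2
python3 -m creep '[[[0,0,-0.1],0],[[0,0,-0.2],0],[[0,0,-0.3],0],[[0,0,-0.4],0],[[0,0,-0.4],0]]' 0.27| tail -2
python3 -c "
from h import *; droop()"
python3 -m creep '[[[0,0,0],0],[[0,0,0],0],[[0,0,0],0]]' 0.279 | tail -2
python3 -c "
from h import *; droop()"

```

```text
time_s: 16.9
eef_pos: [0.505, -0.1761, 0.0134]
orientation: [-0.677, -3.067, -0.0]
ft_force: [0.2, -0.2, 0.4]
opening: 0.0469
grasp_force: 0.0
opening: 0.0228
grasp_force: 19.8
opening: 0.0234
grasp_force: 15.0
n 5399 x 0.007..0.063 z 0.061..0.066 pitch 0.7
opening: 0.024
grasp_force: 2.8
n 3837 x -0.007..0.043 z 0.015..0.061 pitch -44.1
```

```bash

python3 -m creep '[[[0,0,-0.1],0],[[0,0,-0.2],0],[[0,0,-0.25],0],[[0,0,-0.25],0]]' | tail -2
python3 -c "
from h import *; tilt()"
python3 -m creep '[[[0,0,0],0],[[0,0,0],0],[[0,0,0],0]]' 0.2797 | tail -2
python3 -c "
from h import *; tilt()"
python3 -m creep '[[[0,0,0],0],[[0,0,0],0],[[0,0,0],0]]' 0.2801 | tail -2
python3 -c "
from h import *; tilt()"

```

```text
opening: 0.0235
grasp_force: 2.6
ztop 0.0876 top x -0.005..0.017
from vertical 29.5 deg, face x at top 0.0108, zmin 0.037 n 1624
t 18.70 z 0.0799 F [ 0.5  0.4 -0.7]
opening: 0.0241
grasp_force: 1.7
ztop 0.0846 top x -0.009..0.015
from vertical 21.8 deg, face x at top 0.0114, zmin 0.032 n 1363
t 19.05 z 0.0779 F [-0.1  0.5 -0.7]
opening: 0.0242
grasp_force: 1.1
ztop 0.0838 top x -0.010..0.014
from vertical 14.1 deg, face x at top 0.0116, zmin 0.028 n 1154
t 19.40 z 0.0782 F [-0.  -0.8 -2.2]
```

```bash

python3 -m creep '[[[0,0,0.06],0],[[0,0,0.12],0],[[0,0,0.18],0],[[0,0,0.2],0],[[0,0,0.22],0],[[0,0,0.22],0]]' 0.2797| tail -3
python3 -c "
from h import *; tilt()"
python3 -m creep '[[[0.02,0,0.02],0],[[0.05,0,0.04],0],[[0.08,0,0.06],0],[[0.08,0,0.08],0],[[0.08,0,0.08],0]]' | tail -3
python3 -c "
from h import *; tilt()"

```

```text
ft_force: [0.4, -0.3, -1.1]
opening: 0.0238
grasp_force: 1.6
ztop 0.0629 top x -0.011..0.015
from vertical 14.7 deg, face x at top 0.0117, zmin 0.012 n 1104
t 20.05 z 0.0563 F [ 0.4 -0.3 -1.1]
ft_force: [-1.5, 0.7, 3.8]
opening: 0.0238
grasp_force: 3.2
ztop 0.0608 top x -0.010..0.015
from vertical 4.9 deg, face x at top 0.0136, zmin 0.012 n 829
t 20.60 z 0.0482 F [-1.5  0.7  3.8]
```

```bash

python3 -m creep '[[[0.03,0,0.02],0],[[0.05,0,0.04],0],[[0.05,0,0.05],0],[[0.05,0,0.05],0]]' | tail -3
python3 -c "
from h import *; tilt()"
python3 -m creep '[[[0,0,0],0],[[0,0,0],0],[[0,0,0],0]]' 0.30 | tail -3
python3 -c "
from h import *; tilt()"

```

```text
ft_force: [-0.6, -1.0, 5.5]
opening: 0.0239
grasp_force: 3.9
ztop 0.0596 top x -0.010..0.015
from vertical -0.2 deg, face x at top 0.0144, zmin 0.012 n 681
t 21.05 z 0.0434 F [-0.6 -1.   5.5]
ft_force: [-0.5, -0.5, -0.1]
opening: 0.0255
grasp_force: 0.0
ztop 0.0597 top x -0.010..0.014
from vertical -0.2 deg, face x at top 0.0132, zmin 0.012 n 720
t 21.40 z 0.0425 F [-0.5 -0.5 -0.1]
```

```bash

python3 -m creep '[[[0.02,0,0],0],[[0.02,0,0.1],0],[[0.02,0,0.2],0],[[0.02,0,0.2],0]]' 0.4 | tail -3
python3 -m creep '[[[0,0,0],0],[[0,0,0],0],[[0,0,0],0],[[0,0,0],0]]' 0 30 | tail -2
python3 -m creep '[[[0,0,-0.15],0],[[0,0,-0.5],0],[[0,0,-0.9],0],[[0,0,-0.9],0],[[0,0,-0.9],0]]' | tail -2
python3 -c "
from h import *; tilt(); plan(.5536,.19,.11,92.5)"

```

```text
ft_force: [-0.4, 0.1, -0.5]
opening: 0.0342
grasp_force: 0.0
opening: 0.0236
grasp_force: 31.7
opening: 0.0236
grasp_force: 31.8
ztop 0.1523 top x -0.013..0.012
from vertical -0.2 deg, face x at top 0.0111, zmin 0.095 n 1255
t 22.75 z 0.1149 F [-0.4 -0.4 -1. ]
t 22.80 tcp [ 0.4913 -0.1705  0.1132] yaw 65.00 tilt 0.01 F [-0.5  0.7 -1.7] op 0.0235 gf 31.8
shift [0.959, 3.531, 0.032] turn -0.96
```

```bash

python3 -m creep '[[[0.1,0.4,0],0],[[0.25,0.9,0],0],[[0.27,1,0],0],[[0.27,1,0],0]]' | tail -1
python3 -m creep '[[[0.1,0.4,0],0],[[0.25,0.9,0],0],[[0.27,1,0],0],[[0.27,1,0],0]]' | tail -1
python3 -m creep '[[[0.1,0.4,0],-0.25],[[0.2,0.7,0],-0.5],[[0.2,0.7,0],-0.75],[[0.2,0.7,0],-0.96],[[0.2,0.7,0],-0.96],[[0.2,0.7,0],-0.96]]' | tail -1
python3 -c "
from h import *; plan(.5536,.19,.055,92.5)"

```

```text
grasp_force: 31.7
grasp_force: 31.7
grasp_force: 31.7
t 24.20 tcp [0.5383 0.1036 0.1127] yaw 92.27 tilt 0.07 F [-0.   0.6 -1.1] op 0.0235 gf 31.7
shift [-0.187, 0.857, 0.577] turn -0.008
```

```bash

python3 -m creep '[[[-0.1,0.4,0],0],[[-0.18,0.8,0],0],[[-0.185,0.86,0.2],0],[[-0.185,0.86,0.45],0],[[-0.185,0.86,0.58],0],[[-0.185,0.86,0.58],0]]' | tail -1
python3 -c "
from h import *; plan(.5536,.19,.028,92.5); tilt()"

```

```text
grasp_force: 31.7
t 24.80 tcp [0.551  0.1905 0.0525] yaw 92.40 tilt 0.33 F [-1.  -0.8 -0.6] op 0.0237 gf 31.7
shift [-0.027, -0.006, 0.245] turn -0.004
ztop 0.0899 top x -0.013..0.012
from vertical 1.5 deg, face x at top 0.0101, zmin 0.012 n 1261
t 24.80 z 0.0525 F [-1.  -0.8 -0.6]
```

```bash

python3 -m creep '[[[-0.01,0,0.1],0],[[-0.01,0,0.17],0],[[-0.01,0,0.2],0],[[-0.01,0,0.22],0],[[-0.01,0,0.22],0]]' | tail -5
python3 -c "
from h import *; plan(.5536,.19,.028,92.5); tilt()"

```

```text
eef_pos: [0.5542, 0.1921, 0.0331]
orientation: [0.069, -3.141, 0.0]
ft_force: [-0.1, -0.1, -1.4]
opening: 0.0236
grasp_force: 31.7
t 25.35 tcp [0.5542 0.1921 0.0331] yaw 92.50 tilt 0.02 F [-0.1 -0.1 -1.4] op 0.0236 gf 31.7
shift [0.007, -0.02, 0.051] turn -0.0
ztop 0.0705 top x -0.013..0.012
from vertical -0.3 deg, face x at top 0.0110, zmin 0.013 n 1251
t 25.35 z 0.0331 F [-0.1 -0.1 -1.4]
```

```bash

python3 -m creep '[[[0,0,0.02],0],[[0,0,0.03],0],[[0,0,0.04],0],[[0,0,0.04],0]]' | tail -5
python3 -c "
from h import *; tilt()"

```

```text
eef_pos: [0.5542, 0.1921, 0.0292]
orientation: [0.069, -3.141, 0.0]
ft_force: [-0.3, -0.3, -2.0]
opening: 0.0238
grasp_force: 31.7
ztop 0.0666 top x -0.013..0.012
from vertical 1.2 deg, face x at top 0.0104, zmin 0.012 n 1223
t 25.80 z 0.0292 F [-0.3 -0.3 -2. ]
```

```bash

python3 -m creep '[[[0,0,0.01],0],[[0,0,0.015],0],[[0,0,0.015],0]]' | tail -3
python3 -m creep '[[[0,0,0],0],[[0,0,0],0],[[0,0,0],0]]' 0.30 | tail -3
python3 -m creep '[[[0,0,0],0],[[0,0,0],0]]' 0.45 | tail -2
python3 -m creep '[[[0,0,-0.1],0],[[0,0,-0.4],0],[[0,0,-0.9],0],[[0,0,-0.9],0],[[0,0,-0.9],0]]' | tail -6
python3 -c "
from h import *; tilt(); print(1); plan(.4721+.983*.045,-.329-.184*.045,.06,79.9)"

```

```text
ft_force: [-1.0, -0.1, 3.2]
opening: 0.0239
grasp_force: 32.2
ft_force: [0.0, -0.1, 0.1]
opening: 0.0256
grasp_force: 0.0
opening: 0.038
grasp_force: 0.0
time_s: 27.15
eef_pos: [0.5562, 0.1927, 0.1208]
orientation: [-0.069, 3.136, 0.002]
ft_force: [-0.6, -0.2, -0.9]
opening: 0.0384
grasp_force: 0.0
ztop 0.0659 top x -0.011..0.013
from vertical 7.1 deg, face x at top 0.0096, zmin 0.012 n 343
t 27.15 z 0.1208 F [-0.6 -0.2 -0.9]
1
t 27.20 tcp [0.5547 0.1922 0.1188] yaw 92.50 tilt 0.09 F [ 0.1 -0.4 -0.5] op 0.0387 gf 0.0
shift [0.615, -5.273, 0.585] turn 0.44
```

```bash

python3 -m creep '[[[0.06,-0.5,0],0],[[0.12,-1,0],0],[[0.12,-1,0],0]]' 0.55 | tail -1
python3 -m creep '[[[0.06,-0.5,0],0],[[0.12,-1,0],0],[[0.12,-1,0],0]]' | tail -1
python3 -m creep '[[[0.06,-0.5,0],0],[[0.12,-1,0],0],[[0.12,-1,0],0]]' | tail -1
python3 -m creep '[[[0.06,-0.5,0],0],[[0.12,-1,0],0],[[0.12,-1,0],0]]' | tail -1
python3 -m creep '[[[0.06,-0.5,0.2],0.22],[[0.13,-1,0.4],0.44],[[0.13,-1,0.58],0.44],[[0.13,-1,0.58],0.44],[[0.13,-1,0.58],0.44]]' | tail -1
python3 -c "
from h import *; plan(.5164,-.3367,.012,79.9)"

```

```text
grasp_force: 0.0
grasp_force: 0.0
grasp_force: 0.0
grasp_force: 0.0
grasp_force: 0.0
t 28.90 tcp [ 0.5147 -0.3077  0.0585] yaw 79.93 tilt 0.22 F [ 0.7  0.8 -0.5] op 0.0470 gf 0.0
shift [-0.069, -0.283, 0.464] turn 0.001
```

```bash

python3 -m creep '[[[-0.06,-0.28,0],0],[[-0.06,-0.28,0],0],[[-0.06,-0.28,0.2],0],[[-0.06,-0.28,0.46],0],[[-0.06,-0.28,0.46],0],[[-0.06,-0.28,0.46],0]]' | tail -6
python3 -m creep '[[[0,0,0],0],[[0,0,0],0],[[0,0,0],0],[[0,0,0],0],[[0,0,0],0]]' 0 20 | tail -2
python3 -m creep '[[[0,0,-0.1],0],[[0,0,-0.2],0],[[0,0,-0.2],0]]' 0.27| tail -2
python3 -c "
from h import *; droop()"
python3 -m creep '[[[0,0,0],0],[[0,0,0],0],[[0,0,0],0]]' 0.279 | tail -2
python3 -c "
from h import *; droop()"

```

```text
time_s: 29.5
eef_pos: [0.5165, -0.3371, 0.0142]
orientation: [-0.274, -3.129, -0.001]
ft_force: [-0.4, 0.1, 0.2]
opening: 0.0468
grasp_force: 0.0
opening: 0.0232
grasp_force: 19.8
opening: 0.0231
grasp_force: 14.1
n 7641 x 0.007..0.087 z 0.037..0.045 pitch -5.1
opening: 0.0239
grasp_force: 2.5
n 7050 x 0.007..0.085 z 0.023..0.042 pitch -12.1
```

```bash

python3 -m creep '[[[0,0,-0.05],0],[[0,0,-0.1],0],[[0,0,-0.15],0],[[0,0,-0.2],0],[[0,0,-0.25],0],[[0,0,-0.3],0],[[0,0,-0.35],0],[[0,0,-0.4],0],[[0,0,-0.45],0],[[0,0,-0.5],0],[[0,0,-0.55],0],[[0,0,-0.6],0]]' | tail -3
python3 -c "
from h import *; tilt()"
python3 -m creep '[[[0,0,0],0],[[0,0,0],0],[[0,0,0],0]]' 0.2797 | tail -2
python3 -m creep '[[[0,0,0],0],[[0,0,0],0],[[0,0,0],0]]' 0.2801 | tail -2
python3 -c "
from h import *; tilt()"

```

```text
ft_force: [-0.4, 0.6, -1.4]
opening: 0.0236
grasp_force: 2.5
ztop 0.0995 top x -0.012..0.014
from vertical 13.7 deg, face x at top 0.0109, zmin 0.022 n 1545
t 31.90 z 0.0942 F [-0.4  0.6 -1.4]
opening: 0.0242
grasp_force: 1.6
opening: 0.024
grasp_force: 1.1
ztop 0.0989 top x -0.012..0.014
from vertical 13.4 deg, face x at top 0.0110, zmin 0.020 n 1550
t 32.55 z 0.0936 F [-0.5  0.8 -1.5]
```

```bash

python3 -m creep '[[[0,0,0.04],0],[[0,0,0.08],0],[[0,0,0.12],0],[[0,0,0.14],0],[[0,0,0.14],0]]' 0.2797| tail -3
python3 -c "
from h import *; tilt()"
python3 -m creep '[[[0.02,0,0.02],0],[[0.05,0,0.03],0],[[0.08,0,0.05],0],[[0.1,0,0.06],0],[[0.1,0,0.06],0]]' | tail -3
python3 -c "
from h import *; tilt()"

```

```text
ft_force: [-0.7, 0.8, -0.7]
opening: 0.0239
grasp_force: 1.7
ztop 0.0859 top x -0.012..0.014
from vertical 12.9 deg, face x at top 0.0110, zmin 0.012 n 1459
t 33.10 z 0.0796 F [-0.7  0.8 -0.7]
ft_force: [-1.1, -0.5, 3.8]
opening: 0.0239
grasp_force: 3.0
ztop 0.0849 top x -0.011..0.013
from vertical 5.3 deg, face x at top 0.0117, zmin 0.012 n 1184
t 33.65 z 0.0739 F [-1.1 -0.5  3.8]
```

```bash

python3 -m creep '[[[0.03,0,0.02],0],[[0.06,0,0.04],0],[[0.07,0,0.06],0],[[0.07,0,0.06],0]]' | tail -3
python3 -c "
from h import *; tilt()"
python3 -m creep '[[[0,0,0],0],[[0,0,0],0],[[0,0,0],0]]' 0.30 | tail -3
python3 -c "
from h import *; tilt()"

```

```text
ft_force: [0.1, 0.7, 4.5]
opening: 0.0236
grasp_force: 3.7
ztop 0.0837 top x -0.011..0.014
from vertical -0.0 deg, face x at top 0.0128, zmin 0.012 n 1034
t 34.10 z 0.0676 F [0.1 0.7 4.5]
ft_force: [-0.3, -0.8, -1.2]
opening: 0.0252
grasp_force: 0.0
ztop 0.0837 top x -0.012..0.013
from vertical -0.1 deg, face x at top 0.0123, zmin 0.012 n 1046
t 34.45 z 0.0670 F [-0.3 -0.8 -1.2]
```

```bash

python3 -m creep '[[[0.01,0,0],0],[[0.01,0,0.1],0],[[0.01,0,0.25],0],[[0.01,0,0.35],0],[[0.01,0,0.35],0]]' 0.4 | tail -3
python3 -m creep '[[[0,0,0],0],[[0,0,0],0],[[0,0,0],0],[[0,0,0],0]]' 0 30 | tail -2
python3 -m creep '[[[0,0,-0.15],0],[[0,0,-0.4],0],[[0,0,-0.8],0],[[0,0,-0.8],0],[[0,0,-0.8],0]]' | tail -1
python3 -c "
from h import *; tilt(); plan(.4748,.145,.11,92.5)"

```

```text
ft_force: [-0.9, 0.4, -0.2]
opening: 0.034
grasp_force: 0.0
opening: 0.0236
grasp_force: 33.6
grasp_force: 33.9
ztop 0.1683 top x -0.012..0.012
from vertical -0.1 deg, face x at top 0.0109, zmin 0.085 n 2211
t 35.90 z 0.1157 F [-0.4 -0.3 -1.5]
t 35.95 tcp [ 0.4987 -0.3357  0.1138] yaw 79.90 tilt 0.08 F [-0.2 -0.2 -2.5] op 0.0234 gf 33.9
shift [1.078, 4.69, 0.034] turn -0.44
```

```bash

python3 -m creep '[[[0.1,0.4,0],0],[[0.2,0.85,0],0],[[0.25,1,0],0],[[0.25,1,0],0]]' | tail -1
python3 -m creep '[[[0.1,0.4,0],0],[[0.2,0.85,0],0],[[0.25,1,0],0],[[0.25,1,0],0]]' | tail -1
python3 -m creep '[[[0.1,0.4,0],0],[[0.2,0.85,0],0],[[0.25,1,0],0],[[0.25,1,0],0]]' | tail -1
python3 -m creep '[[[0.1,0.4,0],-0.2],[[0.2,0.8,0],-0.44],[[0.2,0.9,0],-0.44],[[0.2,0.9,0],-0.44],[[0.2,0.9,0],-0.44]]' | tail -1
python3 -c "
from h import *; plan(.4748,.145,.06,92.5)"

```

```text
grasp_force: 33.8
grasp_force: 33.8
grasp_force: 33.8
grasp_force: 33.8
t 37.65 tcp [0.474  0.0635 0.1127] yaw 92.43 tilt 0.07 F [-0.5  0.1 -1.3] op 0.0237 gf 33.8
shift [-0.042, 0.814, 0.526] turn -0.002
```

```bash

python3 -m creep '[[[-0.02,0.4,0],0],[[-0.04,0.75,0],0],[[-0.04,0.81,0],0],[[-0.04,0.81,0.2],0],[[-0.04,0.81,0.4],0],[[-0.04,0.81,0.52],0],[[-0.04,0.81,0.52],0],[[-0.04,0.81,0.52],0]]' | tail -1
python3 -c "
from h import *; plan(.4748,.145,.036,92.5);tilt()"

```

```text
grasp_force: 33.8
t 38.45 tcp [0.4741 0.1453 0.0608] yaw 92.43 tilt 0.03 F [-0.5  0.2 -0.6] op 0.0238 gf 33.8
shift [-0.007, -0.003, 0.248] turn -0.002
ztop 0.1133 top x -0.013..0.012
from vertical -0.1 deg, face x at top 0.0109, zmin 0.030 n 2203
t 38.45 z 0.0608 F [-0.5  0.2 -0.6]
```

```bash

python3 -m creep '[[[-0.005,0,0.1],0],[[-0.005,0,0.17],0],[[-0.005,0,0.2],0],[[-0.005,0,0.22],0],[[-0.005,0,0.22],0]]' | tail -5
python3 -m creep '[[[0,0,0.01],0],[[0,0,0.015],0],[[0,0,0.015],0]]' | tail -5
python3 -c "
from h import *; plan(.4748,.145,.036,92.5);tilt()"

```

```text
eef_pos: [0.4739, 0.1462, 0.0383]
orientation: [0.069, -3.14, 0.0]
ft_force: [-0.4, -1.3, 0.1]
opening: 0.0236
grasp_force: 33.8
eef_pos: [0.4745, 0.1463, 0.0374]
orientation: [-0.069, 3.14, 0.0]
ft_force: [-0.1, -0.4, -0.5]
opening: 0.0236
grasp_force: 33.9
t 39.30 tcp [0.4745 0.1463 0.0374] yaw 92.51 tilt 0.02 F [-0.1 -0.4 -0.5] op 0.0236 gf 33.9
shift [-0.003, -0.013, 0.014] turn 0.0
ztop 0.0900 top x -0.012..0.012
from vertical 0.5 deg, face x at top 0.0105, zmin 0.012 n 2165
t 39.30 z 0.0374 F [-0.1 -0.4 -0.5]
```

```bash

python3 -m creep '[[[0,0,0.006],0],[[0,0,0.012],0],[[0,0,0.012],0]]' | tail -5
python3 -m creep '[[[0,0,0],0],[[0,0,0],0],[[0,0,0],0]]' 0.30 | tail -3
python3 -m creep '[[[0,0,0],0],[[0,0,0],0]]' 0.43 | tail -2
python3 -m creep '[[[0,0,-0.1],0],[[0,0,-0.4],0],[[0,0,-0.9],0],[[0,0,-0.9],0],[[0,0,-0.9],0]]' | tail -1
python3 -m creep '[[[0.2,-0.4,-0.2],0],[[0.4,-0.8,-0.4],0],[[0.5,-1,-0.5],0],[[0.5,-1,-0.5],0],[[0.5,-1,-0.5],0]]' | tail -1
python3 - <<'E'
from h import *
out=[]
for n,b in(("top",(170,170,420,270)),("scene",(230,120,510,290))):
    p,d,K,T=snap(n); find(n,p,d,K,T,lo=.05,hi=.12,amin=8)
    x0,y0,x1,y1=b; out.append(cv2.resize(p[y0:y1,x0:x1],(600,int(600*(y1-y0)/(x1-x0))),interpolation=cv2.INTER_CUBIC))
cv2.imwrite("pics/final.png",cv2.resize(np.vstack(out),None,fx=.95,fy=.95)); plan(0,0,0)
E
```

```text
eef_pos: [0.4746, 0.1463, 0.0373]
orientation: [-0.069, 3.141, 0.0]
ft_force: [-3.2, -1.4, 8.2]
opening: 0.0238
grasp_force: 35.1
ft_force: [0.3, 0.7, 1.2]
opening: 0.0258
grasp_force: 0.0
opening: 0.0366
grasp_force: 0.0
grasp_force: 0.0
grasp_force: 0.0
top [222.8 194.6] 60 z80 0.0681 zmed 0.0650 rect c [555.  194.7] s [23.1 22.4] a 87.9
top [190.9 197.6] 40 z80 0.0683 zmed 0.0654 rect c [547.9 297.1] s [23.7 22.5] a 8.2
top [214.8 220.7] 56 z80 0.0907 zmed 0.0884 rect c [473.9 216.8] s [23.2 21.6] a 88.4
top [236.8 217.7] 35 z80 0.0909 zmed 0.0881 rect c [479.6 148.9] s [22.1 12.4] a 88.4
top [190.1 223.5] 47 z80 0.0911 zmed 0.0869 rect c [466.8 293.6] s [22.4 21.6] a 88.5
scene [419.9 197. ] 80 z80 0.0886 zmed 0.0874 rect c [475.9 146.8] s [25.6 22.9] a 3.0
scene [446.3 206.8] 84 z80 0.0897 zmed 0.0881 rect c [474.1 215.9] s [26.2 24.2] a 2.9
scene [475.2 218.1] 53 z80 0.0894 zmed 0.0876 rect c [469.2 291.3] s [24.8 24. ] a 3.8
scene [424.9 233.7] 88 z80 0.0651 zmed 0.0638 rect c [556.3 192.8] s [26.1 23.6] a 1.6
scene [464.5 249.3] 56 z80 0.0654 zmed 0.0638 rect c [549.3 295.8] s [24.3 23.1] a 86.1
t 41.25 tcp [0.4283 0.0448 0.1749] yaw 92.52 tilt 0.11 F [ 0.4 -0.4 -0.8] op 0.0367 gf 0.0
shift [4.295, -0.26, 1.757] turn None
```

View pics/final.png

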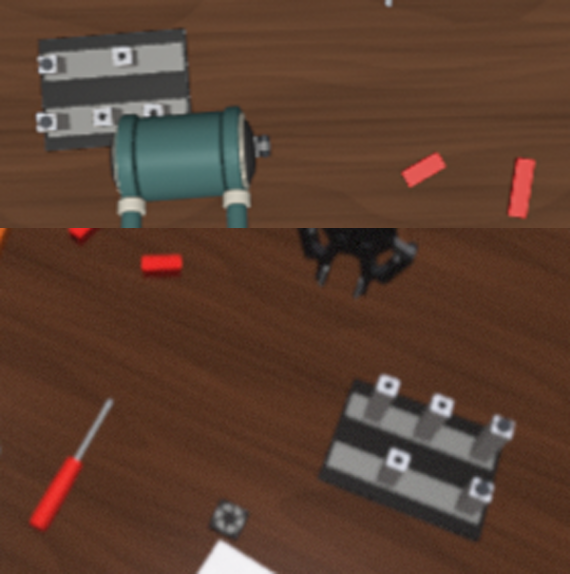

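The final views show both 82 mm pillars in the near lane ((387,385) and (441,405)) and the 58 mm pillar in the far lane (398,460). All are upright and in line with their samples, and the gripper is clear.

```bash
python3 -c "
from bench import job_done; print(job_done())"
```

```text
the job is handed in; nothing more can be done
None
```

All three pillars stand upright on their matching lane floors, within about 3 mm of the sample line, and the job was handed in at about 41 s with the gripper clear.

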